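Stow the reject bolt and stack the turned tray over it

TASK

Lay the longer of the two track bolts flat in the open reject bin and let go of it. Then lift the tray by its carry bar, turn it half way round from the way it would nest, and lower it onto the bin so that its lugs rest on the solid rim, clear of the slots, and hold it level above the bolt, its bottom edge seated inside the bin's mouth. Lower both things into place rather than dropping them, and leave the other parts where they are.

Things in the scene. Friction and masses are not known exactly. Their poses are not given: they have to be found in the camera images.
- bin: Open-topped dark steel reject bin, held fast to the worktop by magnets: 200 mm long along its own y, 136 mm wide along x, 70 mm high, walls and floor 5 mm thick (inside 190 x 126 mm, 65 mm deep). Origin: centre of its underside, z up. Each of the two long rims (x = -65 and +65 mm) has two open slots 26 mm wide and 45 mm deep, at y = -70 mm and y = +35 mm.
- tray: Aluminium lift-out tray, 178 mm long along its own y, 114 mm wide along x, walls 45 mm high, about 0.4 kg. Origin: centre of its underside. Four lugs stick out 16 mm sideways from the long walls (to x = -73 and +73 mm), two a side at y = -70 and +35 mm, each 16 mm long, undersides 10 mm above the tray's bottom. Starts beside the bin, left or right, its y within 0.6 rad of the bin's y.
- tray_bar (a point): Middle of the tray's carry bar, 71 mm above the tray's bottom. The bar runs along the tray's y over its middle: 14 mm thick in x, 100 mm long, from 57 to 85 mm above the bottom, on a post at each end (the middle 84 mm are clear). Grip it across x.
- tray_end (a point): Top middle of the tray's end wall at its +y end (y = +85 mm, z = 45 mm in the tray's frame): the end farther from its nearest lugs.
- bin_seat (a point): Point on the bin, 60 mm above the centre of its underside, where the tray's origin comes when stacked, that is with the tray's y opposite to the bin's y: the lugs then stand on the solid rim and the tray's lowest 10 mm sit in the bin's mouth with 6 mm of play each side. With the y axes alike the lugs fall into the slots and the tray nests 25 to 45 mm lower.
- long_bolt: The longer galvanised track bolt, 130 mm along its own y: shank 18 mm thick, hex head at the -y end and a hex nut near the +y end, both 30 mm across flats. Origin: on the axis at mid-length, 15 mm above what it lies on. About 0.34 kg. The clear shank runs from y = -52 to +45 mm. Fits flat in the bin only lengthways. Starts nearer the robot than bin and tray, left or right.
- short_bolt: The shorter track bolt, 85 mm long, otherwise like the long one, origin on its axis at mid-length. To be left alone.
- socket: Steel hex socket standing upright, 46 mm in diameter, 78 mm high; origin under its centre. To be left alone.
- jaw: Calliper jaw piece lying flat, an L 12 mm thick: leg 120 mm long along y, foot reaching to x = +72 mm at its +y end; origin under the middle of the leg. To be left alone.
- cap: Plastic thread protector cap, 64 mm in diameter, 55 mm high; origin under its centre. To be left alone.
- latch_box: Shut grey latch box fixed to the left of the work, 166 mm along x, 116 mm along y, 86 mm high; origin under its centre. Only an obstacle.
Not all that is in view belongs to the job. What is shaped like the tray but purple is not meant.

How it is judged (in metres and radians):
On the way, in this order (a step that is already met when the one before it is completed fails the run):
1. the long bolt lies flat in the bin, let go (x of long_bolt in the frame of bin between -0.063 and 0.063 m and y of long_bolt in the frame of bin between -0.095 and 0.095 m and z of long_bolt in the frame of bin between 0.012 and 0.03 m and angle between long_bolt's own y axis and vertical between 1.47 and 1.67 rad and linear speed of long_bolt below 0.05 m/s and contact force between the fingers and long_bolt below 0.2 N), for 0.2 s.
2. the tray, turned half round, stands on the bin's rim by its lugs (z of tray in the frame of bin between 0.056 and 0.064 m and horizontal distance between tray and bin below 0.012 m and y of tray_end in the frame of bin below -0.06 m and angle between the y axis of tray and the y axis of bin, either way round below 0.12 rad and angle between tray's own z axis and vertical below 0.05 rad and linear speed of tray below 0.03 m/s and contact force between tray and bin above 1 N), for 0.2 s.
At the end, for the whole second after the job is handed in: The long bolt lies at rest, level within 0.1 rad, on the bin floor. The tray, its y opposite to the bin's, rests on the bin by its lugs: underside 56 to 64 mm above the bin's, centres within 12 mm, lengths aligned within 0.12 rad, level within 0.05 rad (all of step 1 and all of step 2); the robot touches nothing.
It fails at once if a bystander (short bolt, socket, jaw piece or cap) is moved more than 20 mm (distance of any of short_bolt, socket, jaw, cap from where it was at the start of the episode above 0.02 m).
It fails at once if the tray is dropped (moves faster than 0.7 m/s out of the fingers) (contact force between the fingers and tray below 0.2 N and linear speed of tray above 0.7 m/s).
It fails at once if the long bolt is dropped (moves faster than 0.8 m/s out of the fingers) (contact force between the fingers and long_bolt below 0.2 N and linear speed of long_bolt above 0.8 m/s).
It also fails if it takes over 58 s, if anything falls off the work surface, if the arm or the gripper's body presses on something with over 40 N, if the wrist force passes 120 N, or if a joint passes its speed limit or range.

ROBOT

A 6-joint arm with a two-finger parallel gripper is mounted at the origin on the work surface. World frame = base frame: x ahead of the robot, y to its left, z up, the work surface at z = 0. Lengths are in mm, angles in rad, forces in N, time in s.
With the tool pointing down it reaches from about 250 to 775 mm from the base axis. Payload 8.9 kg.
Tool frame: the origin (TCP) lies at the very end of the fingers, on their centre line; the grasp point (between the pads) lies 19 mm behind it; z points along the fingers, y is the line along which they close (so a half turn about z gives the same grasp; the last joint's range is limited). The gripper opens to 85 mm and grips with 20 to 120 N. Pads are 22 mm wide; open, the fingers measure 114 mm over their backs; the gripper's body (76 mm by 85 mm) begins 54 mm behind the grasp point. The pads swing forward as they close: fully open they stand 13 mm farther back than shut.
Start: joints at [0.981, 0.291, -0.153, 1.127, 0, 1.431], TCP at [228.729, 472.553, 231.305] pointing down, gripper open.
Joint ranges: [-2.52, 2.52], [-0.91, 1.74], [-1.3, 1.37], [-1.96, 2.02], [-1.52, 1.47], [-3.14, 3.14]. Speed limits (rad/s): [2.22, 2.22, 2.79, 3.14, 3.14, 3.14].

INTERFACE

Orientations are given as a unit quaternion [x, y, z, w].
In Python, from rig import sense, read_camera, camera_params, robot, spotter gives the robot as it stands.
- The arm moves only by the shell command python3 -m crank 'ROWS'. ROWS is JSON, one flat list of numbers, 7 for each row, row after row: the shift along the tool's x, y, z in m, then the turn, a rotation vector about the tool's x, y, z in rad, then the closure in counts, from 0 (fully open) to 255 (shut). A call has 1 to 8 rows; each row shifts and turns the commanded pose from where the row before left it, along the tool's axes as they then stand; what a row does not reach is not made up. A row lasts 1/8 s, in which the tool goes at most 62.5 mm and 10.7 degrees, less where a joint would pass 70% of its speed; a pose out of reach is approached as far as the arm can. A call is refused whole if a number of a shift passes 0.0625 or a number of a turn 0.188, either way. A call with a gripper value outside its range is refused whole. The fingers move at their own pace and stop on an object; the grip force is fixed at half the most. Time passes only in rows, so rows that do not move let the fingers close. It gives the time, the measured TCP pose, the force, the opening and the grip force at its end, in the units of the state.
- sense(): the state, without advancing time (a new reading comes with each control period).
- read_camera(name): name is "scene" or "top"; returns the picture (400x640x3 uint8, red, green, blue); there is no depth.
- camera_params(name): a dict with "mtx" (3x3 intrinsics, pixels), "extrinsics" (4x4, takes a point from world to camera coordinates). Camera axes: x right, y down, z forward; pixel columns grow to the right and rows downward; lengths in mm; the calibration is good to about 2 mm. A picture is of the moment at which its call begins. camera_params takes no time and is no camera call.
- robot.sign_off(): hands the job in; it is judged then, once.
Trained networks look in the newest picture that a camera, given by its name, has taken for a name from the list of things; names that differ only in an ending like _2 or _b are one class to them, and where a whole thing is asked for, a point or a joint stands for the part that bears it (a point fixed in the world has none). Each returns a list of dicts, best first, with "conf" (0 to 1); they miss things now and then, are a little off and sometimes report something else, mostly with a low value. They report only what shows in the picture. A call takes as long as a camera call. They do not tell look-alikes from the thing itself.
- spotter.search_frame(target, camera): "location" ([x, y, z] in mm, in the coordinates of the camera as it stood for that picture, good to about 4 mm: the middle of the surface that is visible of it).
- spotter.mark_of(target, camera): "location" ([x, y, z] in mm, in the coordinates of the camera as it stood for that picture, good to about 4 mm: a listed point, or the origin of a listed thing).
The state is a dict: "time_s": time; "q": joint angles; "qvel": joint speeds; "joint_efforts": joint torques, N m; "eef_pos": TCP position; "tool_rot": TCP orientation; "contact_force": force on the tool from outside, world axes, zero at the start; "moment": the same for the moment, N m; "grip_width": opening from 0.0 (shut) to 1.0 (fully open); "gripper_force": force on a finger pad.
Only numpy, scipy, OpenCV 4.12 (cv2) and the standard library are available. Lean on these libraries where they do the work, as an engineer would, in place of code of your own. Each camera call takes 0.05 s, during which the arm holds its last target. There are 200 camera calls.

## Working session

There is one attempt and no reset: what is moved stays moved. The work goes in short steps, Python scripts to look and compute and a shell command to move; the robot and the scene stay as the last step left them, time stands still between calls to the robot, and variables do not carry over. Pictures are saved under pics/ and viewed, at most 10 in all, crops included, and the job is handed in when it is done.

```bash
mkdir -p pics; cat > h.py <<'E'
import numpy as np, cv2
from rig import sense, read_camera, camera_params, robot, spotter
def world(cam,p):
    E=np.array(camera_params(cam)["extrinsics"]); return (np.linalg.inv(E)@np.r_[p,1])[:3]
def pix(cam,w):
    c=camera_params(cam);E=np.array(c["extrinsics"]);p=np.array(c["mtx"])@(E@np.r_[w,1])[:3];return p[:2]/p[2]
def ray(cam,uv,z):
    c=camera_params(cam);E=np.array(c["extrinsics"]);Ei=np.linalg.inv(E)
    d=Ei[:3,:3]@np.linalg.inv(np.array(c["mtx"]))@np.r_[uv,1];o=Ei[:3,3];return o+d*(z-o[2])/d[2]
E
python3 - <<'E'
from h import *
for c in("top","scene"):
    im=read_camera(c);cv2.imwrite(f"pics/{c}0.png",im[:,:,::-1])
    print(c,np.linalg.inv(np.array(camera_params(c)["extrinsics"])).round(2).tolist())
    for n in "bin tray tray_bar tray_end bin_seat long_bolt short_bolt socket jaw cap latch_box".split():
        for d in spotter.mark_of(n,c):
            w=world(c,d["location"]);print(c,n,round(d["conf"],2),w.round(0),pix(c,w).round(0))
print(sense())
E
```

```text
top [[0.14, -0.97, 0.2, 216.28], [-0.99, -0.13, 0.03, 44.22], [-0.01, -0.21, -0.98, 1188.28], [0.0, 0.0, 0.0, 1.0]]
top bin 0.75 [ 656. -205.    2.] [426. 148.]
top tray 0.58 [648. 186.  -0.] [295. 134.]
top tray 0.55 [257. 339.   0.] [221. 258.]
top tray 0.48 [648. 191.  69.] [292. 125.]
top tray_bar 0.94 [256. 333.  74.] [216. 257.]
top tray_bar 0.61 [648. 190.  66.] [292. 126.]
top tray_end 0.97 [171. 322.  41.] [217. 290.]
top tray_end 0.72 [661. 271.  45.] [266. 121.]
top tray_end 0.4 [436.  79.  15.] [321. 207.]
top bin_seat 0.78 [ 653. -199.   58.] [429. 143.]
top long_bolt 0.88 [437.  78.  15.] [321. 207.]
top long_bolt 0.31 [434. 322.  -1.] [238. 198.]
top short_bolt 0.62 [433. -94.  15.] [381. 217.]
top short_bolt 0.31 [ 546. -427.   -0.] [500. 194.]
top short_bolt 0.24 [433.  79.  13.] [321. 208.]
top socket 0.58 [432. 320.  -1.] [238. 199.]
top jaw 0.94 [ 379. -344.    4.] [468. 248.]
top cap 0.91 [ 545. -425.    1.] [499. 194.]
top latch_box 0.73 [540. 533.  -1.] [174. 154.]
scene [[0.8, 0.39, -0.46, 1111.78], [0.6, -0.52, 0.61, -822.93], [0.0, -0.76, -0.65, 1039.84], [0
[... 958 characters left out ...]
y([ 9.80677063e-01,  2.90703712e-01, -1.53399485e-01,  1.12665216e+00,
       -1.83491549e-05,  1.43153743e+00]), 'qvel': array([ 3.23998289e-04,  5.58186502e-04, -2.26775862e-04, -2.25804767e-03,
        7.99194921e-05, -1.03433403e-03]), 'joint_efforts': array([-8.24561866e-04, -5.37026203e+01,  3.31646955e+01,  1.51665081e-03,
       -3.28800943e-04, -4.00498152e-06]), 'eef_pos': array([228.75675873, 472.56247425, 231.30336882]), 'tool_rot': array([2.23525680e-01, 9.74698040e-01, 1.58651265e-05, 1.58771828e-05]), 'contact_force': array([ 0.36504734,  0.34672311, -0.08472916]), 'moment': array([-0.02179427,  0.00510773, -0.04260654]), 'gripper_force': 0.0, 'grip_width': 1.0015497270423064}
```

```bash
python3 - <<'E'
import cv2
a=cv2.imread("pics/top0.png");b=cv2.imread("pics/scene0.png")
cv2.imwrite("pics/top1.png",cv2.resize(a[90:330,190:520],(800,582),interpolation=cv2.INTER_CUBIC))
cv2.imwrite("pics/scene1.png",cv2.resize(b[110:380,180:500],(711,600),interpolation=cv2.INTER_CUBIC))
E
```

```text
(no output)
```

View pics/top1.png

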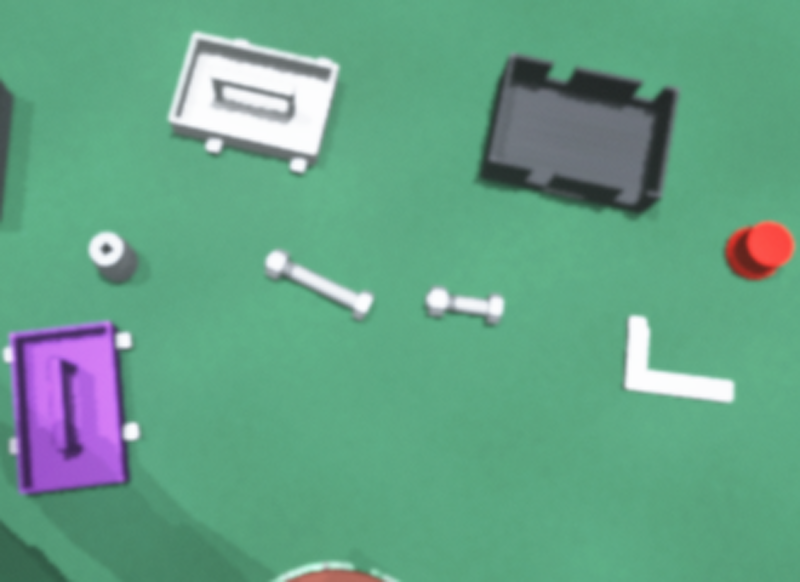

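View pics/scene1.png

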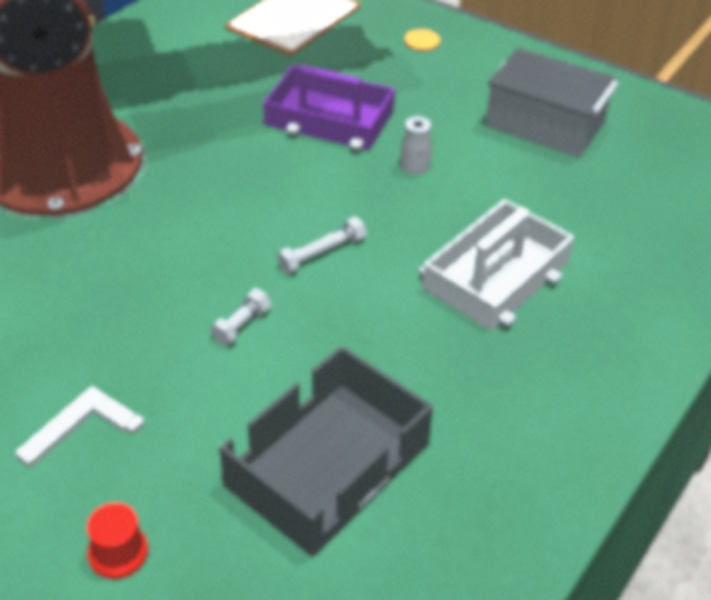

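The top crop shows the grey tray at full-image pixel (293,128), dark bin (429,145), long bolt (321,207), short bolt (381,217), socket (236,196), jaw (468,248) and cap (500,190). The scene crop agrees.

Look-alikes:
- **Long bolt:** (321,207) or the short bolt (381,217). I choose the first because its visible length is clearly longer.
- **Tray:** grey (293,128) or purple (218,257). I choose grey.

In the top picture, the tray's end lug and the bin's end slot both lie at their right (world -y) ends, so both +y axes point left.

Next I fit the poses to the silhouettes in both views.

```bash
cat > fit.py <<'E'
from h import *
from scipy.optimize import minimize
def box(x0,x1,y0,y1,z0,z1): return np.array([[x,y,z] for x in(x0,x1) for y in(y0,y1) for z in(z0,z1)],float)
def hexa(y0,y1,r=17.3): return np.array([[r*np.cos(a),y,r*np.sin(a)] for a in np.arange(6)*np.pi/3 for y in(y0,y1)])  # flats on top/bottom
def cyl(y0,y1,r): return np.array([[r*np.cos(a),y,r*np.sin(a)] for a in np.arange(16)*np.pi/8 for y in(y0,y1)])
M={"bin":[box(-68,68,-100,100,0,25)]+[box(s*63,s*68,a,b,0,70) if s>0 else box(-68,-63,a,b,0,70) for s in(-1,1) for a,b in((-100,-83),(-57,22),(48,100))]+[box(-68,68,-100,-95,0,70),box(-68,68,95,100,0,70)],
"tray":[box(-57,57,-89,89,0,45),box(-7,7,-50,50,57,85),box(-7,7,-50,-42,0,85),box(-7,7,42,50,0,85)]+[box(min(s*57,s*73),max(s*57,s*73),y-8,y+8,10,26) for s in(-1,1) for y in(-70,35)],
"long_bolt":[cyl(-65,65,9),hexa(-65,-52),hexa(45,59)]}
S=4
def mask(im):
    h=cv2.cvtColor(im,cv2.COLOR_RGB2HSV);return (h[:,:,1]<70)
def render(name,p,cam,win):
    x,y,th,z=p;c,s=np.cos(th),np.sin(th);R=np.array([[c,-s,0],[s,c,0],[0,0,1]])
    cp=camera_params(cam);E=np.array(cp["extrinsics"]);K=np.array(cp["mtx"])
    u0,v0,w,h=win;out=np.zeros((h*S,w*S),np.uint8)
    for b in M[name]:
        P=(E[:3,:3]@(b@R.T+[x,y,z]).T).T+E[:3,3];q=P@K.T;q=q[:,:2]/q[:,2:]
        q=((q-[u0,v0]+.5)*S*16-8).round().astype(np.int32)
        cv2.fillConvexPoly(out,cv2.convexHull(q),255,shift=4)
    return cv2.resize(out,(w,h),interpolation=cv2.INTER_AREA)/255.
def fit(name,p0,ims,half=None):
    tg={}
    for cam,im in ims.items():
        u,v=pix(cam,[p0[0],p0[1],p0[3]+20]);r=half or 65
        win=(int(u-r),int(v-r),2*r,2*r);m=mask(im)[win[1]:win[1]+2*r,win[0]:win[0]+2*r].astype(np.uint8)
        n,l=cv2.connectedComponents(m);ren=render(name,p0,cam,win)>.5
        k=np.bincount(l[ren]*(m[ren]>0),minlength=n);k[0]=0
        tg[cam]=(win,cv2.GaussianBlur((l==k.argmax()).astype(np.float32),(0,0),.8))
    f=lambda p,cams=tg:sum(((cv2.GaussianBlur(render(name,p,c,tg[c][0]).astype(np.float32),(0,0),.8)-tg[c][1])**2).sum() for c in cams)
    best=None
    for dth in(-.15,0,.15):
        a=np.array(p0,float)+[0,0,dth,0];sim=np.vstack([a]+[a+d for d in np.diag([8,8,.1,6])])
        r=minimize(f,a,method="Nelder-Mead",options=dict(initial_simplex=sim,xatol=.02,fatol=.02,maxiter=500))
        if best is None or r.fun<best.fun:best=r
    return best.x,best.fun,{c:f(best.x,[c]) for c in tg},{c:float(tg[c][1].sum()) for c in tg}
E
python3 - <<'E'
from fit import *
ims={c:cv2.imread(f"pics/{c}0.png")[:,:,::-1].copy() for c in("top","scene")}
for n,p in dict(bin=[655,-199,1.33,0],tray=[648,190,1.4,0],long_bolt=[438,79,1.1,15]).items():
    x,e,d,a=fit(n,p,ims,40 if n=="long_bolt" else 65);print(n,x.round(3),round(e,1),d,a)
    for c in ims:
        w=(0,0,640,400);r=(render(n,x,c,w)>.5).astype(np.uint8)
        cs,_=cv2.findContours(r,0,cv2.CHAIN_APPROX_NONE);im=ims[c];cv2.drawContours(im,cs,-1,(255,0,0),1)
a=cv2.resize(ims["top"][90:240,250:480],(800,522));cv2.imwrite("pics/ov.png",a[:,:,::-1])
E
```

```text
bin [ 6.54685e+02 -2.00328e+02 -8.50000e-02  3.04600e+00] 210.2 {'top': np.float32(87.29419), 'scene': np.float32(122.88609)} {'top': 3679.000244140625, 'scene': 4854.0}
tray [ 6.50520e+02  1.86173e+02 -1.00000e-01  5.11300e+00] 35.7 {'top': np.float32(25.318703), 'scene': np.float32(10.36694)} {'top': 2851.0, 'scene': 2441.0}Traceback (most recent call last):
  File "<stdin>", line 4, in <module>
  File "fit.py", line 33, in fit
    r=minimize(f,a,method="Nelder-Mead",options=dict(initial_simplex=sim,xatol=.02,fatol=.02,maxiter=500))
    res = _minimize_neldermead(fun, x0, args, callback, bounds=bounds,
                               **options)
    fxe = func(xe)
    fx = function(np.copy(x), *(wrapper_args + args))
  File "fit.py", line 29, in <lambda>
    f=lambda p,cams=tg:sum(((cv2.GaussianBlur(render(name,p,c,tg[c][0]).astype(np.float32),(0,0),.8)-tg[c][1])**2).sum() for c in cams)
                       ~~~^^^^^^^^^^^^^^^^^^^^^^^^^^^^^^^^^^^^^^^^^^^^^^^^^^^^^^^^^^^^^^^^^^^^^^^^^^^^^^^^^^^^^^^^^^^^^^^^^^^^^^^^^^^^^
  File "fit.py", line 29, in <genexpr>
    f=lambda p,cams=tg:sum(((cv2.GaussianBlur(render(name,p,c,tg[c][0]).astype(np.float32),(0,0),.8)-tg[c][1])**2).sum() for c in cams)
                                              ~~~~~~^^^^^^^^^^^^^^^^^^^
  File "fit.py", line 14, in render
    cp=camera_params(cam);E=np.array(cp["extrinsics"]);K=np.array(cp["mtx"])
ValueError: time passes only in moves, steps and waits
```

```bash
sed -i '2a import functools\ncamera_params=functools.lru_cache(camera_params)' h.py; python3 - <<'E'
from fit import *
import h
ims={c:cv2.imread(f"pics/{c}0.png")[:,:,::-1].copy() for c in("top","scene")}
raw={c:v.copy() for c,v in ims.items()}
for n,p in dict(bin=[655,-199,-.1,0],tray=[648,190,-.12,0],long_bolt=[438,79,-.5,15]).items():
  for cams in (("top","scene"),("top",),("scene",)):
    x,e,d,a=fit(n,p,{c:raw[c] for c in cams},40 if n=="long_bolt" else 65);print(n,cams,x.round(3),round(float(e),1),a)
    if len(cams)==2:
     for c in ims:
        w=(0,0,640,400);r=(render(n,x,c,w)>.5).astype(np.uint8)
        cs,_=cv2.findContours(r,0,cv2.CHAIN_APPROX_NONE);cv2.drawContours(ims[c],cs,-1,(255,0,0),1)
a=cv2.resize(ims["top"][90:240,250:480],(800,522));cv2.imwrite("pics/ov.png",a[:,:,::-1])
E
```

```text
bin ('top', 'scene') [ 6.55206e+02 -1.99845e+02 -9.10000e-02  2.89800e+00] 210.5 {'top': 3679.000244140625, 'scene': 4854.0}
bin ('top',) [ 6.66425e+02 -2.08772e+02 -9.50000e-02 -2.79890e+01] 24.8 {'top': 3679.000244140625}
bin ('scene',) [ 6.43511e+02 -1.83505e+02 -8.80000e-02 -2.23300e+01] 27.3 {'scene': 4854.0}
tray ('top', 'scene') [ 6.50379e+02  1.86241e+02 -1.01000e-01  4.95000e+00] 35.4 {'top': 2851.0, 'scene': 2441.0}
tray ('top',) [ 6.43456e+02  1.83787e+02 -1.03000e-01  2.25520e+01] 12.2 {'top': 2851.0}
tray ('scene',) [ 6.52322e+02  1.83785e+02 -9.90000e-02  7.71800e+00] 8.2 {'scene': 2441.0}
long_bolt ('top', 'scene') [ 4.38325e+02  8.10390e+01 -3.20000e-01  1.83940e+01] 20.8 {'top': 416.0, 'scene': 353.0000305175781}
long_bolt ('top',) [ 4.37787e+02  7.98930e+01 -3.25000e-01  2.01160e+01] 9.9 {'top': 416.0}
long_bolt ('scene',) [ 4.37441e+02  8.48310e+01 -3.22000e-01  1.60830e+01] 5.5 {'scene': 353.0000305175781}
```

View pics/ov.png

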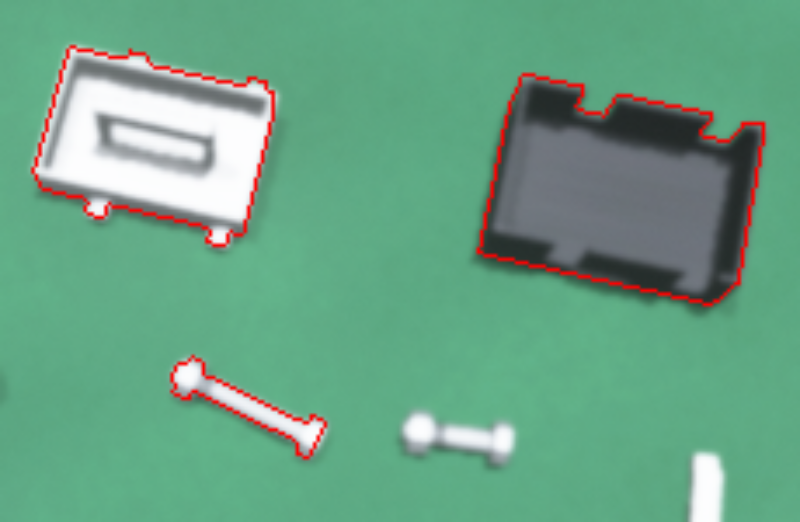

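The overlay shows the fitted outlines sitting tightly on the tray (crop 155,145), bin (620,190) and long bolt (250,408). The bolt choice is confirmed: the bolt at (460,437) is visibly shorter. The fits share a camera bias of a few mm, so I refit with nominal heights and plan the first reach.

```bash
cat >> h.py <<'E'
def phi():
    from scipy.spatial.transform import Rotation as R
    m=R.from_quat(sense()["tool_rot"]).as_matrix();return np.arctan2(m[1,0],m[0,0]),m[2,2]
def plan(tgt,ph,n,start=None):
    if start is None: p=np.array(sense()["eef_pos"],float);a=phi()[0]
    else: p,a=np.array(start[0],float),start[1]
    tgt=np.array(tgt,float);ph=a+(ph-a+np.pi)%(2*np.pi)-np.pi if abs(ph-a)<3.1 else ph
    for i in range(n):
        d=(tgt-p)/(n-i);t=(ph-a)/(n-i);X=np.array([np.cos(a),np.sin(a),0]);Y=np.array([np.sin(a),-np.cos(a),0])
        r=np.round(np.array([d@X,d@Y,-d[2]])/1000,4 if n==1 else 3);tz=round(-t,3)
        print([*r.tolist(),0,0,tz]);p=p+1000*(r[0]*X+r[1]*Y+r[2]*np.array([0,0,-1]));a-=tz
    return p,a
E
python3 - <<'E'
from fit import *
raw={c:cv2.imread(f"pics/{c}0.png")[:,:,::-1].copy() for c in("top","scene")}
import scipy.optimize as so, fit as F
F.minimize=lambda f,a,**k: so.minimize(lambda q:f(np.r_[q,a[3]]),a[:3],method="Nelder-Mead",options=dict(initial_simplex=k["options"]["initial_simplex"][:4,:3],xatol=.02,fatol=.02))
render0=F.render
F.render=lambda n,p,c,w:render0(n,p if len(p)==4 else [*p,15 if n=="long_bolt" else 0],c,w)
for n,p in dict(bin=[655,-199,-.1,0],tray=[648,190,-.12,0],long_bolt=[438,79,-.35,15]).items():
  for cams in (("top","scene"),("top",),("scene",)):
    x,e,d,a=fit(n,p,{c:raw[c] for c in cams},40 if n=="long_bolt" else 65);print(n,cams,x.round(3),round(float(e),1))
print(phi());print(plan([438,80.5,130],1.25,8))
E
```

```text
bin ('top', 'scene') [ 6.54554e+02 -1.99137e+02 -9.40000e-02] 237.3
bin ('top',) [ 6.55768e+02 -2.02719e+02 -9.60000e-02] 65.8
bin ('scene',) [ 6.53582e+02 -1.96373e+02 -8.90000e-02] 87.0
tray ('top', 'scene') [ 6.50647e+02  1.88179e+02 -1.02000e-01] 84.4
tray ('top',) [ 6.51826e+02  1.86756e+02 -1.06000e-01] 30.5
tray ('scene',) [ 6.48295e+02  1.91589e+02 -1.01000e-01] 13.1
long_bolt ('top', 'scene') [ 4.38058e+02  8.17680e+01 -3.22000e-01] 35.2
long_bolt ('top',) [ 4.38396e+02  8.00680e+01 -3.16000e-01] 10.6
long_bolt ('scene',) [ 4.37118e+02  8.61780e+01 -3.13000e-01] 5.5
(np.float64(2.690732288913395), np.float64(-0.9999999989924258))
[-0.045, -0.033, 0.013, 0, 0, np.float64(0.18)]
[-0.05, -0.024, 0.013, 0, 0, np.float64(0.18)]
[-0.054, -0.015, 0.013, 0, 0, np.float64(0.18)]
[-0.055, -0.005, 0.012, 0, 0, np.float64(0.18)]
[-0.055, 0.005, 0.013, 0, 0, np.float64(0.18)]
[-0.054, 0.015, 0.012, 0, 0, np.float64(0.18)]
[-0.05, 0.024, 0.013, 0, 0, np.float64(0.18)]
[-0.044, 0.033, 0.012, 0, 0, np.float64(0.181)]
(array([438.33356196,  80.83773176, 130.30336882]), np.float64(1.2497322889133948))
```

```bash
python3 -m crank '[-0.045,-0.033,0.013,0,0,0.18,0, -0.05,-0.024,0.013,0,0,0.18,0, -0.054,-0.015,0.013,0,0,0.18,0, -0.055,-0.005,0.012,0,0,0.18,0, -0.055,0.005,0.013,0,0,0.18,0, -0.054,0.015,0.012,0,0,0.18,0, -0.05,0.024,0.013,0,0,0.18,0, -0.044,0.033,0.012,0,0,0.18,0]'
python3 - <<'E'
from h import *
print(phi());plan([438,81,130],1.25,1)
E
```

```text
time_s: 2.2
eef_pos: [439.1, 79.1, 130.1]
tool_rot: [0.813, 0.583, 0.0, 0.0]
contact_force: [0.7, 1.1, 0.0]
grip_width: 1.001
gripper_force: 0.0
(np.float64(1.244710568825084), np.float64(-0.999999750726667))
[0.0015, -0.0017, 0.0001, 0, 0, np.float64(-0.005)]
```

```bash
python3 -m crank '[0.0015,-0.002,0.04,0,0,-0.005,0, 0,0,0.04,0,0,0,0, 0,0,0.03,0,0,0,0, 0,0,0.0155,0,0,0,0, 0,0,0,0,0,0,0]'
python3 -m crank '[0,0,0,0,0,0,255, 0,0,0,0,0,0,255, 0,0,0,0,0,0,255, 0,0,0,0,0,0,255, 0,0,0,0,0,0,255, 0,0,0,0,0,0,255]'
```

```text
time_s: 2.82
eef_pos: [436.0, 82.8, 4.0]
tool_rot: [0.809, 0.587, -0.001, -0.001]
contact_force: [-0.1, 0.3, -0.4]
grip_width: 0.998
gripper_force: 0.0
time_s: 3.58
eef_pos: [437.5, 82.9, 5.4]
tool_rot: [0.809, 0.587, 0.0, 0.0]
contact_force: [-0.7, -0.9, 8.3]
grip_width: 0.181
gripper_force: 58.4
```

```bash
python3 -m crank '[0,0,-0.03,0,0,0,255, 0,0,-0.06,0,0,0,255, 0,0,-0.06,0,0,0,255, 0,0,0,0,0,0,255]'
python3 - <<'E'
from h import *
print(phi());plan([655,-199.5,153],1.478,8)
E
```

```text
time_s: 4.08
eef_pos: [439.6, 83.0, 158.7]
tool_rot: [0.809, 0.587, 0.003, 0.002]
contact_force: [0.4, -0.4, -4.2]
grip_width: 0.183
gripper_force: 60.1
(np.float64(1.2558944014446054), np.float64(-0.9999720904571566))
[-0.025, 0.037, 0.001, 0, 0, np.float64(-0.028)]
[-0.026, 0.036, 0.001, 0, 0, np.float64(-0.028)]
[-0.027, 0.035, 0.001, 0, 0, np.float64(-0.028)]
[-0.028, 0.034, 0.001, 0, 0, np.float64(-0.028)]
[-0.029, 0.033, 0.0, 0, 0, np.float64(-0.028)]
[-0.03, 0.033, 0.001, 0, 0, np.float64(-0.027)]
[-0.032, 0.032, 0.0, 0, 0, np.float64(-0.028)]
[-0.032, 0.031, 0.001, 0, 0, np.float64(-0.027)]
```

```bash
python3 -m crank '[-0.025,0.037,0.001,0,0,-0.028,255, -0.026,0.036,0.001,0,0,-0.028,255, -0.027,0.035,0.001,0,0,-0.028,255, -0.028,0.034,0.001,0,0,-0.028,255, -0.029,0.033,0,0,0,-0.028,255, -0.03,0.033,0.001,0,0,-0.027,255, -0.032,0.032,0,0,0,-0.028,255, -0.032,0.031,0.001,0,0,-0.027,255]'
python3 -m crank '[0,0,0,0,0,0,255]'
python3 - <<'E'
from h import *
print(phi());plan([655,-199.5,153],1.478,1)
for c in("top","scene"): cv2.imwrite(f"pics/b{c}.png",read_camera(c)[:,:,::-1])
a=cv2.imread("pics/btop.png")[80:220,340:500];b=cv2.imread("pics/bscene.png")[200:380,240:420]
cv2.imwrite("pics/b.png",np.hstack([cv2.resize(a,(400,350)),cv2.resize(b,(350,350))]))
E
```

```text
time_s: 5.08
eef_pos: [652.6, -200.7, 146.7]
tool_rot: [0.739, 0.674, -0.001, -0.001]
contact_force: [1.1, -0.3, -3.2]
grip_width: 0.185
gripper_force: 59.9
time_s: 5.2
eef_pos: [653.0, -202.2, 145.8]
tool_rot: [0.74, 0.673, -0.001, -0.001]
contact_force: [0.3, -0.7, -4.1]
grip_width: 0.182
gripper_force: 60.1
(np.float64(1.4755716836829984), np.float64(-0.9999973849127439))
[0.0029, 0.0018, -0.0072, 0, 0, np.float64(-0.002)]
```

View pics/b.png

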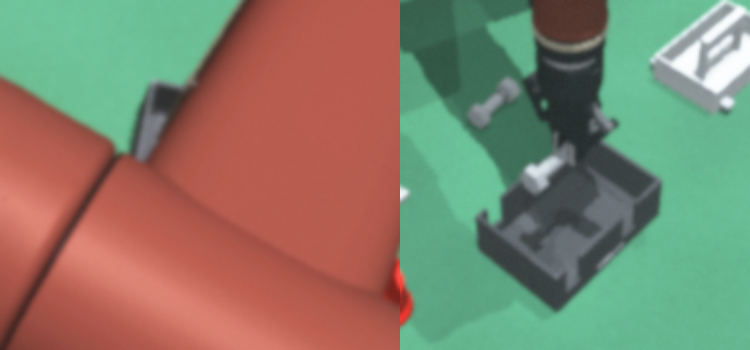

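The left half (top view) shows the arm covering the bin. The right half (scene view) shows the bolt at (548,170) held along the bin's length above its mouth. I lower it now.

```bash
python3 -m crank '[0.003,0.002,0.03,0,0,0,255, 0,0,0.035,0,0,0,255, 0,0,0.03,0,0,0,255, 0,0,0.02,0,0,0,255, 0,0,0.01,0,0,0,255, 0,0,0.004,0,0,0,255, 0,0,0,0,0,0,255, 0,0,0,0,0,0,255]'
```

```text
time_s: 6.3
eef_pos: [655.6, -197.2, 20.7]
tool_rot: [0.739, 0.673, 0.0, 0.001]
contact_force: [0.7, 0.5, -4.0]
grip_width: 0.185
gripper_force: 60.2
```

```bash
python3 -m crank '[0,0,0.002,0,0,0,255, 0,0,0.002,0,0,0,255, 0,0,0,0,0,0,255]'
```

```text
time_s: 6.68
eef_pos: [654.9, -196.9, 15.6]
tool_rot: [0.739, 0.673, -0.0, -0.0]
contact_force: [0.4, 0.1, -3.7]
grip_width: 0.184
gripper_force: 60.2
```

```bash
python3 -m crank '[0,0,0.002,0,0,0,255, 0,0,0.0015,0,0,0,255, 0,0,0,0,0,0,255]'
```

```text
time_s: 7.05
eef_pos: [654.9, -196.9, 12.1]
tool_rot: [0.739, 0.673, -0.0, -0.0]
contact_force: [-0.1, -0.2, -3.5]
grip_width: 0.184
gripper_force: 60.2
```

```bash
python3 -m crank '[0,0,0.001,0,0,0,255, 0,0,0,0,0,0,255, 0,0,0,0,0,0,255]'
```

```text
time_s: 7.42
eef_pos: [655.0, -197.0, 11.3]
tool_rot: [0.739, 0.673, 0.0, 0.0]
contact_force: [0.7, -0.5, -3.3]
grip_width: 0.179
gripper_force: 60.2
```

```bash
python3 -m crank '[0,0,0.001,0,0,0,255, 0,0,0.0005,0,0,0,255, 0,0,0,0,0,0,255]'
```

```text
time_s: 7.8
eef_pos: [655.2, -197.0, 10.6]
tool_rot: [0.739, 0.673, 0.0, 0.0]
contact_force: [-2.3, 1.0, 5.4]
grip_width: 0.183
gripper_force: 61.1
```

Contact with the floor is made, so I release with a partial opening.

```bash
python3 -m crank '[0,0,0,0,0,0,150, 0,0,0,0,0,0,150, 0,0,0,0,0,0,150, 0,0,0,0,0,0,150]'
python3 -m crank '[0,0,-0.01,0,0,0,150, 0,0,-0.03,0,0,0,150, 0,0,-0.05,0,0,0,150, 0,0,-0.06,0,0,0,150, 0,0,0,0,0,0,0]'
python3 - <<'E'
from h import *
print(phi());plan([650.5,188,155],1.469,8)
E
```

```text
time_s: 8.3
eef_pos: [655.0, -197.0, 9.7]
tool_rot: [0.739, 0.673, -0.0, -0.0]
contact_force: [0.8, -0.7, 0.1]
grip_width: 0.411
gripper_force: 0.0
time_s: 8.93
eef_pos: [658.1, -198.2, 166.3]
tool_rot: [0.739, 0.673, 0.002, 0.005]
contact_force: [0.8, -0.3, -1.1]
grip_width: 0.614
gripper_force: 0.0
(np.float64(1.4778101382449578), np.float64(-0.9999497216617333))
[0.048, -0.005, 0.001, 0, 0, np.float64(0.001)]
[0.048, -0.006, 0.001, 0, 0, np.float64(0.001)]
[0.048, -0.006, 0.002, 0, 0, np.float64(0.001)]
[0.048, -0.005, 0.001, 0, 0, np.float64(0.001)]
[0.048, -0.006, 0.002, 0, 0, np.float64(0.001)]
[0.048, -0.006, 0.001, 0, 0, np.float64(0.001)]
[0.048, -0.005, 0.002, 0, 0, np.float64(0.001)]
[0.048, -0.006, 0.001, 0, 0, np.float64(0.002)]
```

```bash
python3 -m crank '[0.048,-0.005,0.001,0,0,0.001,0, 0.048,-0.006,0.001,0,0,0.001,0, 0.048,-0.006,0.002,0,0,0.001,0, 0.048,-0.005,0.001,0,0,0.001,0, 0.048,-0.006,0.002,0,0,0.001,0, 0.048,-0.006,0.001,0,0,0.001,0, 0.048,-0.005,0.002,0,0,0.001,0, 0.048,-0.006,0.001,0,0,0.002,0]'
python3 -m crank '[0,0,0,0,0,0,0,0,0,0,0,0,0,0]'
python3 - <<'E'
from h import *
print(phi());plan([650.5,188,53],1.469,2)
a=read_camera("scene");b=read_camera("top");cv2.imwrite("pics/c_scene.png",a[:,:,::-1]);cv2.imwrite("pics/c_top.png",b[:,:,::-1])
cv2.imwrite("pics/c.png",np.hstack([cv2.resize(b[90:220,360:490],(400,400)),cv2.resize(a[230:380,250:400],(400,400))])[:,:,::-1])
E
```

```text
time_s: 9.93
eef_pos: [646.9, 191.1, 148.7]
tool_rot: [0.742, 0.67, -0.0, -0.0]
contact_force: [0.9, 0.1, 0.2]
grip_width: 0.999
gripper_force: 0.0
time_s: 10.18
eef_pos: [647.0, 189.3, 148.6]
tool_rot: [0.742, 0.67, -0.0, 0.0]
contact_force: [0.2, 0.5, -0.6]
grip_width: 1.003
gripper_force: 0.0
(np.float64(1.4692343741869056), np.float64(-0.9999998266088257))
[-0.0, 0.002, 0.048, 0, 0, np.float64(0.0)]
[-0.001, 0.002, 0.048, 0, 0, np.float64(0.0)]
```

View pics/c.png

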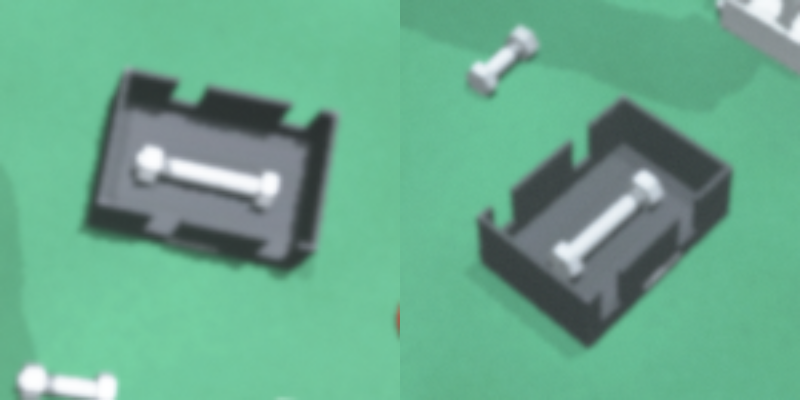

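The top view (left) and scene view (right) both show the long bolt lying flat and lengthways in the bin, at (207,172) and (607,222) in the crop. Next is the tray bar.

```bash
python3 -m crank '[0,0.002,0.04,0,0,0,0, 0,0.002,0.04,0,0,0,0, 0,0,0.015,0,0,0,0, 0,0,0,0,0,0,0, 0,0,0,0,0,0,255, 0,0,0,0,0,0,255, 0,0,0,0,0,0,255, 0,0,0,0,0,0,255]'
python3 -m crank '[0,0,0,0,0,0,255, 0,0,0,0,0,0,255, 0,0,0,0,0,0,255]'
```

```text
time_s: 11.28
eef_pos: [651.5, 189.3, 54.3]
tool_rot: [0.742, 0.67, 0.0, 0.0]
contact_force: [-4.0, 1.6, 10.1]
grip_width: 0.153
gripper_force: 61.0
time_s: 11.65
eef_pos: [651.5, 189.3, 54.3]
tool_rot: [0.742, 0.67, 0.0, 0.0]
contact_force: [0.5, 0.2, 6.1]
grip_width: 0.153
gripper_force: 59.3
```

Bar gripped. I lift the tray and plan the half turn combined with the traverse.

```bash
python3 -m crank '[0,0,-0.02,0,0,0,255, 0,0,-0.03,0,0,0,255, 0,0,-0.04,0,0,0,255, 0,0,-0.03,0,0,0,255, 0,0,0,0,0,0,255, 0,0,0,0,0,0,255]'
python3 - <<'E'
from h import *
print(phi());p,a=plan([655,-199,170],4.619,18);print(p,a)
E
```

```text
time_s: 12.4
eef_pos: [650.1, 189.0, 171.6]
tool_rot: [0.742, 0.67, -0.001, -0.001]
contact_force: [0.0, -0.3, -5.9]
grip_width: 0.157
gripper_force: 59.1
(np.float64(1.4688319698599805), np.float64(-0.9999955116562295))
[-0.021, 0.002, 0.0, 0, 0, np.float64(-0.175)]
[-0.022, -0.001, 0.0, 0, 0, np.float64(-0.175)]
[-0.021, -0.005, 0.0, 0, 0, np.float64(-0.175)]
[-0.02, -0.009, 0.0, 0, 0, np.float64(-0.175)]
[-0.018, -0.012, 0.0, 0, 0, np.float64(-0.175)]
[-0.016, -0.015, 0.0, 0, 0, np.float64(-0.175)]
[-0.013, -0.017, 0.0, 0, 0, np.float64(-0.175)]
[-0.01, -0.019, 0.0, 0, 0, np.float64(-0.175)]
[-0.006, -0.021, 0.0, 0, 0, np.float64(-0.175)]
[-0.002, -0.021, 0.0, 0, 0, np.float64(-0.175)]
[0.001, -0.021, 0.0, 0, 0, np.float64(-0.175)]
[0.005, -0.021, 0.0, 0, 0, np.float64(-0.175)]
[0.009, -0.02, 0.0, 0, 0, np.float64(-0.175)]
[0.012, -0.018, 0.0, 0, 0, np.float64(-0.175)]
[0.015, -0.015, 0.0, 0, 0, np.float64(-0.175)]
[0.017, -0.013, 0.001, 0, 0, np.float64(-0.175)]
[0.02, -0.009, 0.0, 0, 0, np.float64(-0.175)]
[0.02, -0.006, 0.001, 0, 0, np.float64(-0.175)]
[ 655.06976212 -198.53392978  169.62954115] 4.618831969859978
```

```bash
python3 -m crank '[-0.021,0.002,0,0,0,-0.175,255, -0.022,-0.001,0,0,0,-0.175,255, -0.021,-0.005,0,0,0,-0.175,255, -0.02,-0.009,0,0,0,-0.175,255, -0.018,-0.012,0,0,0,-0.175,255, -0.016,-0.015,0,0,0,-0.175,255, -0.013,-0.017,0,0,0,-0.175,255, -0.01,-0.019,0,0,0,-0.175,255]'
python3 -m crank '[-0.006,-0.021,0,0,0,-0.175,255, -0.002,-0.021,0,0,0,-0.175,255, 0.001,-0.021,0,0,0,-0.175,255, 0.005,-0.021,0,0,0,-0.175,255, 0.009,-0.02,0,0,0,-0.175,255, 0.012,-0.018,0,0,0,-0.175,255, 0.015,-0.015,0,0,0,-0.175,255, 0.017,-0.013,0.001,0,0,-0.175,255]'
python3 -m crank '[0.02,-0.009,0,0,0,-0.175,255, 0.02,-0.006,0.001,0,0,-0.175,255, 0,0,0,0,0,0,255, 0,0,0,0,0,0,255]'
python3 - <<'E'
from h import *
print(phi());plan([655,-199,150],4.619-2*np.pi,1)
E
```

```text
time_s: 13.4
eef_pos: [652.7, 15.5, 171.3]
tool_rot: [0.133, 0.991, -0.0, -0.002]
contact_force: [0.3, 0.3, -4.8]
grip_width: 0.155
gripper_force: 59.1
time_s: 14.4
eef_pos: [654.8, -155.9, 170.2]
tool_rot: [-0.537, 0.844, 0.001, -0.001]
contact_force: [0.7, -0.5, -4.6]
grip_width: 0.154
gripper_force: 59.1
time_s: 14.9
eef_pos: [655.4, -197.6, 170.2]
tool_rot: [-0.672, 0.74, 0.001, -0.0]
contact_force: [0.5, 0.1, -4.6]
grip_width: 0.155
gripper_force: 59.1
(np.float64(-1.666933422952984), np.float64(-0.9999965508045291))
[0.0014, 0.0002, 0.0202, 0, 0, np.float64(-0.003)]
```

```bash
python3 -m crank '[0.0015,0,0.02,0,0,-0.003,255, 0,0,0.019,0,0,0,255, 0,0,0,0,0,0,255, 0,0,0,0,0,0,255]'
cat > look.py <<'E'
from fit import *
import sys
def go(tag):
    im=read_camera("scene");cv2.imwrite(f"pics/{tag}.png",im[:,:,::-1]);cv2.imwrite(f"pics/{tag}t.png",read_camera("top")[:,:,::-1]);s=sense();p=s["eef_pos"];print(p,phi())
    x0=[653.6,-196.4,-.089]  # bin as scene sees it, z=0
    z=p[2]-54.3
    for n,q in (("bin",[*x0,0]),("tray",[x0[0],x0[1],x0[2]+np.pi,z])):
        r=(render(n,q,"scene",(0,0,640,400))>.5).astype(np.uint8)
        cs,_=cv2.findContours(r,0,cv2.CHAIN_APPROX_NONE);
        big=cv2.resize(im,None,fx=5,fy=5,interpolation=cv2.INTER_CUBIC) if n=="bin" else big
        cv2.drawContours(big,[c*5+2 for c in cs],-1,(255,0,0) if n=="bin" else (255,255,0),1)
    cv2.imwrite(f"pics/{tag}v.png",big[1150:1750,1270:1990][:,:,::-1])
E
python3 -c "from look import go;go('d')"
```

```text
time_s: 15.4
eef_pos: [656.3, -199.4, 133.4]
tool_rot: [-0.674, 0.738, -0.0, 0.0]
contact_force: [-0.0, 0.0, -4.0]
grip_width: 0.158
gripper_force: 59.1
[ 656.57342911 -199.79148696  133.82712576] (np.float64(-1.6615013569000463), np.float64(-0.9999988720298043))
```

View pics/dv.png

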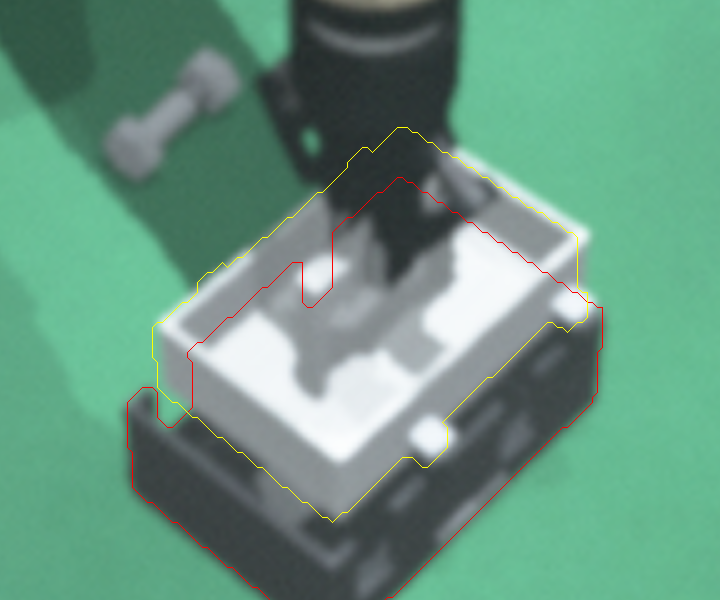

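The yellow outline is where a seated tray would project at this height. The real tray sits about 6-10 crop px to its right (corner at 337,522 against 331,522, and 590,233 against 578,235). The lugs stand clear of the slots. I put numbers on this.

```bash
cat > rel.py <<'E'
from fit import *
from scipy.optimize import minimize
def rel(tag,z,x0=(653.6,-196.4,-.089)):
    im=cv2.imread(f"pics/{tag}.png")[:,:,::-1].copy();h=cv2.cvtColor(im,cv2.COLOR_RGB2HSV)
    W=(254,225,150,130);cut=lambda a:a[W[1]:W[1]+W[3],W[0]:W[0]+W[2]]
    m=cut(((h[:,:,1]<70)&(h[:,:,2]>115)).astype(np.float32))
    M["walls"]=[M["tray"][0]]+M["tray"][4:]
    q=np.array([x0[0],x0[1],x0[2]+np.pi])
    r=(render("walls",[*q,z],"scene",W)>.5).astype(np.uint8);k=np.ones((3,3),np.uint8)
    w=(cv2.dilate(r,k,iterations=5)-cv2.erode(r,k,iterations=5)).astype(np.float32)
    yy,xx=np.mgrid[:W[3],:W[2]];w[(yy<45)&(xx<92)]=0   # gripper and its side
    g=lambda a:cv2.GaussianBlur(a.astype(np.float32),(0,0),.6)
    f=lambda p:float((w*(g(render("walls",[*p,z],"scene",W))-g(m))**2).sum())
    out=[]
    for free in (3,2):
        sim=np.vstack([q[:free]]+[q[:free]+d for d in np.diag([5,5,.06][:free])])
        s=minimize(lambda p:f(np.r_[p,q[free:]]),q[:free],method="Nelder-Mead",options=dict(initial_simplex=sim,xatol=.02,fatol=.01))
        print(free,(s.x-q[:free]).round(3),round(s.fun,1),"from",round(f(q),1))
E
python3 -c "
from rel import *
for z in (77,79.5,82): rel('d',z)"
```

```text
3 [-0.293  5.342 -0.006] 121.0 from 229.5
2 [-0.322  5.452] 121.6 from 229.5
3 [ 1.145  4.159 -0.007] 106.3 from 181.3
2 [0.917 4.45 ] 108.2 from 181.3
3 [ 2.222  2.505 -0.007] 98.5 from 157.2
2 [2.248 2.764] 99.0 from 157.2
```

```bash
python3 -m crank '[0.0025,0.0015,0.004,0,0,-0.002,255, 0,0,0.004,0,0,0,255, 0,0,0.003,0,0,0,255, 0,0,0.002,0,0,0,255, 0,0,0,0,0,0,255, 0,0,0,0,0,0,255]'
```

```text
time_s: 16.25
eef_pos: [654.3, -202.2, 119.9]
tool_rot: [-0.675, 0.738, -0.0, 0.0]
contact_force: [0.1, 0.4, -4.7]
grip_width: 0.153
gripper_force: 59.1
```

```bash
python3 -m crank '[0,0,0.002,0,0,0,255, 0,0,0.002,0,0,0,255, 0,0,0,0,0,0,255]'
```

```text
time_s: 16.62
eef_pos: [654.1, -202.1, 115.5]
tool_rot: [-0.675, 0.738, 0.0, -0.0]
contact_force: [-0.1, -0.6, -4.1]
grip_width: 0.154
gripper_force: 59.1
```

```bash
python3 -m crank '[0,0,0.001,0,0,0,255, 0,0,0,0,0,0,255, 0,0,0,0,0,0,255]'
```

```text
time_s: 17.0
eef_pos: [654.3, -202.2, 114.9]
tool_rot: [-0.675, 0.738, -0.0, 0.0]
contact_force: [0.4, 0.4, -4.7]
grip_width: 0.156
gripper_force: 59.1
```

```bash
python3 -m crank '[0,0,0.001,0,0,0,255, 0,0,0,0,0,0,255, 0,0,0,0,0,0,255]'
```

```text
time_s: 17.38
eef_pos: [654.4, -202.2, 114.3]
tool_rot: [-0.675, 0.738, -0.0, 0.0]
contact_force: [-1.9, 1.2, 1.9]
grip_width: 0.15
gripper_force: 60.0
```

Contact came at exactly the expected seat height. I open the fingers slowly, back off and look.

```bash
python3 -m crank '[0,0,0.0005,0,0,0,255, 0,0,0,0,0,0,255, 0,0,0,0,0,0,150, 0,0,0,0,0,0,120, 0,0,0,0,0,0,120, 0,0,0,0,0,0,120, 0,0,0,0,0,0,120]'
python3 -m crank '[0,0,-0.01,0,0,0,120, 0,0,-0.03,0,0,0,120, 0,0,-0.05,0,0,0,120, 0,0,-0.05,0,0,0,120, 0.02,0.04,-0.02,0,0,0,120]'
python3 -m crank '[-0.06,0,0,0,0,0,120, -0.06,0,0,0,0,0,120, -0.06,0,0,0,0,0,120, -0.06,0,0,0,0,0,120, -0.06,0,0,0,0,0,120, -0.06,0,0,0,0,0,120, 0,0,0,0,0,0,120]'
python3 - <<'E'
from h import *
ims={}
for c in("top","scene"):
    ims[c]=read_camera(c);cv2.imwrite(f"pics/e{c}.png",ims[c][:,:,::-1])
    for n in("tray_end","bin","tray"):
        print(c,n,[(round(d["conf"],2),world(c,d["location"]).round(0).tolist()) for d in spotter.mark_of(n,c)])
cv2.imwrite("pics/e.png",np.hstack([cv2.resize(ims["top"][90:220,360:490],(400,400)),cv2.resize(ims["scene"][230:380,250:400],(400,400))])[:,:,::-1])
E
```

```text
time_s: 18.25
eef_pos: [654.3, -202.2, 113.3]
tool_rot: [-0.675, 0.738, 0.0, 0.0]
contact_force: [0.2, 0.4, -0.7]
grip_width: 0.532
gripper_force: 0.0
time_s: 18.88
eef_pos: [615.3, -218.7, 277.2]
tool_rot: [-0.676, 0.737, -0.003, 0.001]
contact_force: [-1.4, -0.7, 0.5]
grip_width: 0.528
gripper_force: 0.0
time_s: 19.75
eef_pos: [644.2, 144.4, 273.8]
tool_rot: [-0.677, 0.736, 0.0, 0.001]
contact_force: [0.2, -0.6, 0.4]
grip_width: 0.529
gripper_force: 0.0
top tray_end [(0.87, [646.0, -282.0, 105.0])]
top bin []
top tray [(0.71, [654.0, -201.0, 58.0])]
scene tray_end [(0.83, [176.0, 320.0, 46.0])]
scene bin [(0.84, [656.0, -197.0, 4.0])]
scene tray [(0.79, [656.0, -197.0, 60.0]), (0.78, [255.0, 344.0, -1.0])]
```

View pics/e.png

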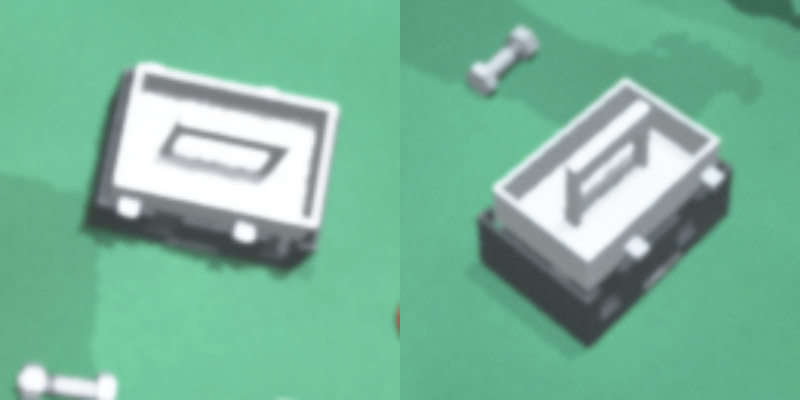

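The top and scene views both show the tray level on the bin's rim. Its lugs, at (128,207), (243,232) and (637,247), (712,178), stand on the solid rim. The tray end is at the bin's -y end and its underside is about 59 mm up, so I hand in.

```bash
python3 -c "
from h import *
print(robot.sign_off())"
```

```text
the job is handed in; nothing more can be done
None
```

The long bolt lies flat in the bin, the tray rests level and half-turned on the bin's rim by its lugs, and the job was handed in at about 20 s; sign-off gave no verdict.

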